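# Thread the return spring onto a lemon press rod and cap it

## Task

Refit the lemon press after washing: thread the coil spring, tang end down, over the upright rod until it sits fully home on the yellow base, pressing gently and twisting it a little to either side each time the tang snags on a brass collar. Then set the aluminium cap, knob up, level over the top of the spring and let go. Never force or crush the spring, and leave the other kitchen things where they are.

Things in the scene. Friction and masses are not known exactly. Their poses are not given: they have to be found in the camera images.
- press: Lemon press, fixed. Yellow base, x -50..50, y -48..152 mm, 20 mm high; origin under it, below the rod; z up. Two cheeks at y = 122 mm stand 105 mm above the table; the raised lever leans away from them towards +y (to y = 246 mm, 216 mm high). A red V mark on the base shows its +x side.
- seat (a point): Foot of the rod, on the base's top face (20 mm above the table): the spring's foot must end here. Axes as the press.
- rod_tip (a point): Top end of the upright steel rod, on its axis, 54 mm above the seat. The rod is 9 mm in diameter and carries two brass collars of diameter 22 mm, 6 mm thick, with plain rod above, between and below them.
- collar_high (a point): Centre of the upper collar's top face, 48 mm above the seat; axes as the press. Each collar has one notch 5.6 mm wide, open from its rim in to the rod. The two notches differ: each faces anywhere within 45 degrees to either side of the press's +x axis, NOT measured; find it by feel. Collars are very stiff to turn (0.35 N m).
- collar_mid (a point): Centre of the lower collar's top face, 26 mm above the seat; axes as the press, not as its notch. Its notch is as wide as the upper one's.
- spring: Steel compression spring standing on the table: 60 mm long, outer diameter 35, inner 25 mm (1.5 mm clearance round the collars), 80 g. Origin at the centre of its underside, z up its axis, x towards the tang. Grip it 30 to 60 mm up, on opposite flats 35 mm apart (12 flats, every 30 degrees from +x). A red dab on the topmost coil lies directly above the tang.
- spring_foot (a point): Centre of the underside of the lowest coil; axes as the spring. Only this coil gives: 0.7 N per mm up to 10 mm, then it is solid. Pressed lightly on a collar and twisted, the tang springs down when it meets the notch and the force falls away. More than about 15 N would harm the spring.
- tang (a point): Inner end of the tang, 7.2 mm from the axis along the spring's +x, at the very bottom: the lowest coil's wire end turned inwards, 3.6 mm wide, 4 mm thick. It passes a collar only through the notch (within about 8 degrees of centred), otherwise it rests on the collar.
- spring_top (a point): Centre of the spring's top end, 60 mm above its origin.
- cap: Aluminium cap like a small lid, knob up: outer diameter 51 mm, skirt 10 mm deep with 43 mm inner diameter, roof from 10 to 14 mm above the origin, knob of diameter 18 mm from 14 to 38 mm; 60 g. Origin at the centre of the skirt's lower rim. On the seated spring the roof rests on the spring's top, the origin about 49 mm above the seat.
- grater: Bystander: box grater, steel, 86 x 106 mm, 218 mm tall; origin under its centre.
- bowl: Bystander: blue ceramic bowl, 144 mm across, 60 mm high; origin under its centre.
- pestle: Bystander: wooden pestle lying along its own x axis, 160 mm long, 34 mm thick at the +x end; origin below its middle.
- mug: Bystander: white mug, 80 mm across, 90 mm high, handle at its +y; origin under its centre.
- mill: Bystander: dark wooden pepper mill, 56 mm across, 145 mm tall; origin under its centre.
- jar: Bystander: glass jar, 70 mm across, 110 mm tall; origin under its centre.
- spoon: Bystander: steel spoon with a wooden handle lying along its own x axis, 180 mm long; origin below its middle.
Not all that is in view belongs to the job. Leave any blue or orange look-alike of the spring alone.

How it is judged:
By the outcome, as a careful person would: the job done as asked, in the order asked, and still so for the second after the job is handed in, with the robot touching nothing.
It also fails if it takes over 72 s, if anything falls off the work surface, if the arm or the gripper's body presses on something with over 40 N, if the wrist force passes 120 N, or if a joint passes its speed limit or range.

## Robot

A 6-joint arm with a two-finger parallel gripper is mounted at the origin on the work surface. World frame = base frame: x ahead of the robot, y to its left, z up, the work surface at z = 0. Lengths are in m, angles in rad, forces in N, time in s.
With the tool pointing down it reaches from about 0.275 to 0.725 m from the base axis. Payload 5.6 kg.
Tool frame: the origin (TCP) lies at the very end of the fingers, on their centre line; the grasp point (between the pads) lies 19 mm behind it; z points along the fingers, y is the line along which they close (so a half turn about z gives the same grasp; the last joint's range is limited). The gripper opens to 85 mm and grips with 20 to 120 N. Pads are 22 mm wide; open, the fingers measure 114 mm over their backs; the gripper's body (76 mm by 85 mm) begins 54 mm behind the grasp point. The pads swing forward as they close: fully open they stand 13 mm farther back than shut.
Start: joints at [1.443, 0.255, 0.108, 0, -1.424, -0.285], TCP at [0.221, 0.504, 0.231] pointing down, gripper open.
Joint ranges: [-2.95, 2.95], [-1.21, 1.97], [-1.09, 1.5], [-2.87, 1.71], [-2.94, -0.07], [-3.05, 3.05]. Speed limits (rad/s): [2.57, 2.57, 3.14, 3.14, 3.14, 3.14].

## Interface

Orientations are given as a unit quaternion [x, y, z, w].
In Python, from cell import status, eyes, ticket gives the robot as it stands. The module is installed in compiled form; this text tells all that it offers.
- The arm moves only by the tool step_arm, never from a script. Its argument "plan" is a list that holds one entry, the list of rows, each a list of 5 numbers: the closure, from 0 (fully open) to 1 (shut), then the shift along the world's x, y, z in mm, then the turn about the world's z in rad. In form: [[[grip, dx, dy, dz, twist], ...]]. A call has 1 to 8 rows; each row shifts and turns the commanded pose from where the row before left it; what a row does not reach is not made up. A row lasts 1/10 s, in which the tool goes at most 50 mm and 8.59 degrees, less where a joint would pass 70% of its speed; a pose out of reach is approached as far as the arm can. A call with a gripper value outside its range is refused whole. The fingers move at their own pace and stop on an object; "squeeze" is the grip in N (left out, the last holds). Time passes only in rows, so rows that do not move let the fingers close. It gives the time, the measured TCP pose, the force, the opening and the grip force at its end, in the units of the state.
- status.read_state(): the state, without advancing time (a new reading comes with each control period).
- eyes.capture(name): name is "scene" or "top" or "wrist"; returns (picture, depth): 400x640x3 uint8, blue, green, red; 400x640 float32, m along the optical axis (not along the pixel's ray), 0 where there is no reading.
- eyes.calibration(name): a dict with "K" (3x3 intrinsics, pixels), "eye" and "attitude" of the camera in the world; the wrist camera has in their place "hand_eye" (4x4, takes a point from camera to tool coordinates, whose origin is the TCP and whose axes are the flange's). Camera axes: x right, y down, z forward; pixel columns grow to the right and rows downward; lengths in m; the calibration is good to about 2 mm. The wrist camera is an equidistant fisheye: a pixel r from the principal point sees the ray r / f radians off the axis. A picture is of the moment at which its call begins: read the wrist's pose just before it. calibration takes no time and is no camera call.
- ticket.sign_off(): hands the job in; it is judged then, once.
The state is a dict: "clock": time; "joint_pos": joint angles; "qd": joint speeds; "effort": joint torques, N m; "eef_pos": TCP position; "tcp_rot": TCP orientation; "contact_force": force on the tool from outside, world axes, zero at the start; "moment": the same for the moment, N m; "grip_width": finger opening in m; "finger_force": force on a finger pad.
Only numpy, scipy, OpenCV 4.12 (cv2) and the standard library are available. Lean on these libraries where they do the work, as an engineer would, in place of code of your own. Each camera call takes 0.05 s, during which the arm holds its last target. There are 200 camera calls.

## Working session

There is one attempt and no reset: what is moved stays moved. The work goes in short steps, Python scripts to look and compute and a tool call to move; the robot and the scene stay as the last step left them, time stands still between calls to the robot, and variables do not carry over. Pictures are saved under pics/ and viewed, at most 10 in all, crops included, and the job is handed in when it is done.

Besides the shell and the picture viewer there is one more tool, called after "Request:" as a command line: name --argument value ..., lists and objects as JSON in quotes. step_arm: Moves the arm, as the interface text tells. Its arguments: {"type":"object","properties":{"plan":{"type":"array","items":{"type":"array","items":{"type":"array","items":{"type":"number"}}}},"squeeze":{"type":"number"}},"required":["plan"]}

```bash
mkdir -p pics; python3 - <<'E'
from cell import status, eyes
import cv2, numpy as np
s=status.read_state(); print({k:np.round(v,3).tolist() for k,v in s.items()})
for n in("scene","top"):
    p,d=eyes.capture(n); cv2.imwrite(f"pics/{n}0.png",p); np.save(f"{n}0.npy",d)
    print(n,{k:np.round(v,4).tolist() for k,v in eyes.calibration(n).items()})
print({k:np.round(v,4).tolist() for k,v in eyes.calibration("wrist").items()})
E
```

```text
{'clock': 0.0, 'joint_pos': [1.443, 0.256, 0.107, -0.0, -1.424, -0.285], 'qd': [-0.0, 0.001, 0.002, 0.001, 0.001, 0.002], 'effort': [0.001, -38.664, 23.794, 5.365, -0.006, 0.0], 'eef_pos': [0.22, 0.503, 0.23], 'tcp_rot': [0.979, -0.205, -0.0, 0.001], 'contact_force': [0.233, -0.938, -0.4], 'moment': [-0.023, 0.023, 0.112], 'finger_force': 0.0, 'grip_width': 0.086}
scene {'K': [[501.4411, 0.0, 310.9268], [0.0, 501.4411, 201.2131], [0.0, 0.0, 1.0]], 'eye': [1.4865, 0.0914, 1.0374], 'attitude': [0.5922, 0.7156, -0.2789, -0.2438]}
top {'K': [[400.4976, 0.0, 317.7756], [0.0, 400.4976, 200.017], [0.0, 0.0, 1.0]], 'eye': [0.4192, -0.0362, 1.3156], 'attitude': [-0.6998, 0.7122, -0.0391, 0.0403]}
{'K': [[309.7069, 0.0, 320.5798], [0.0, 309.7069, 201.6565], [0.0, 0.0, 1.0]], 'hand_eye': [[0.0003, -0.9462, -0.3236, 0.0851], [1.0, 0.0002, 0.0002, -0.0005], [-0.0001, -0.3236, 0.9462, -0.1432], [0.0, 0.0, 0.0, 1.0]]}
```

View pics/scene0.png

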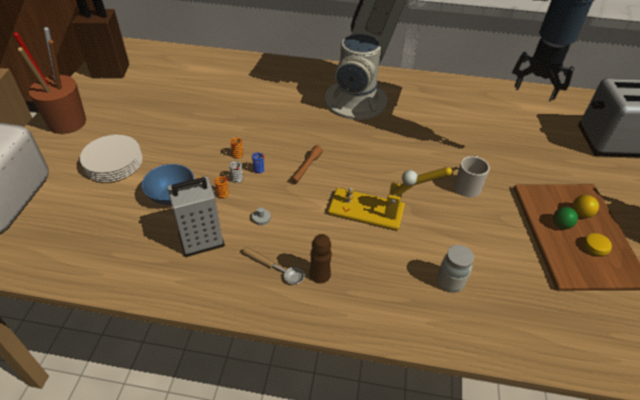

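View pics/top0.png

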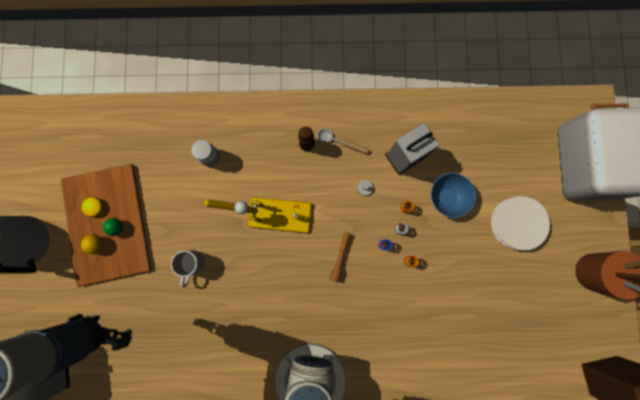

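The springs: steel/grey at scene (236,172) = top (402,229). Look-alikes are orange at top (408,207) and (413,262), and blue at top (386,245). The grey one fits the description, and the cap is at top (365,187). I'll confirm in one enlarged crop.

```bash
cat > h.py <<'E'
from cell import status, eyes
import cv2, numpy as np
from scipy.spatial.transform import Rotation as R
def cal(n):
    c=eyes.calibration(n); return np.array(c["K"]),np.array(c["eye"]),R.from_quat(c["attitude"]).as_matrix()
def ray(n,u,v):
    K,e,A=cal(n); return e,A@np.linalg.inv(K)@[u,v,1]
def onplane(n,u,v,z):
    e,r=ray(n,u,v); return e+r*(z-e[2])/r[2]
def pix(n,P):
    K,e,A=cal(n); q=K@(A.T@(np.array(P)-e)); return q[:2]/q[2]
def cloud(n,d):
    K,e,A=cal(n); v,u=np.indices(d.shape)
    P=np.stack([(u-K[0,2])/K[0,0],(v-K[1,2])/K[1,1],np.ones_like(d)],-1)*d[...,None]
    return P@A.T+e
E
python3 - <<'E'
from h import *
t=cv2.imread("pics/top0.png"); s=cv2.imread("pics/scene0.png")
big=lambda im,x,y,w,h,k:cv2.resize(im[y:y+h,x:x+w],(w*k,h*k),interpolation=cv2.INTER_CUBIC)
a=big(t,350,175,80,100,5); b=big(s,205,130,80,100,5)
cv2.imwrite("pics/c1.png",np.hstack([a,b]))
a=big(t,235,190,80,50,5); b=big(s,325,175,80,60,5)
cv2.imwrite("pics/c2.png",np.hstack([cv2.copyMakeBorder(a,0,50,0,0,0),b]))
d=np.load("top0.npy");P=cloud("top",d)
for u,v in[(402,229),(408,207),(413,262),(386,245),(365,187),(455,195),(240,207),(300,215),(341,257)]:
    q=P[v-3:v+4,u-3:u+4].reshape(-1,3); print((u,v),P[v,u].round(3),q[:,2].max().round(3))
# yellow base
hsv=cv2.cvtColor(t,cv2.COLOR_BGR2HSV); m=cv2.inRange(hsv,(20,120,80),(35,255,255)); m[:,:245]=0;m[:,330:]=0
m&=((P[...,2]>0.012)&(P[...,2]<0.03)).astype(np.uint8)*255
c=max(cv2.findContours(m,0,2)[0],key=cv2.contourArea); print(cv2.boxPoints(cv2.minAreaRect(c)), [onplane("top",*p,.02).round(4).tolist() for p in cv2.boxPoints(cv2.minAreaRect(c))])
E
```

```text
(402, 229) [ 0.467 -0.31  -0.001] 0.058
(408, 207) [ 0.539 -0.332  0.001] 0.059
(413, 262) [ 0.36  -0.338  0.013] 0.059
(386, 245) [ 0.416 -0.255  0.002] 1.316
(365, 187) [ 0.603 -0.189  0.034] 1.316
(455, 195) [ 0.576 -0.488  0.004] 0.014
(240, 207) [0.531 0.187 0.179] 0.181
(300, 215) [0.518 0.023 0.021] 0.068
(341, 257) [ 0.381 -0.106  0.029] 0.03
[[247.29704 227.0297 ]
 [250.32677 196.73267]
 [311.11884 202.81186]
 [308.0891  233.10889]] [[0.4817, 0.194, 0.02], [0.5802, 0.1844, 0.02], [0.5567, -0.0135, 0.02], [0.4586, -0.0022, 0.02]]
```

View pics/c1.png

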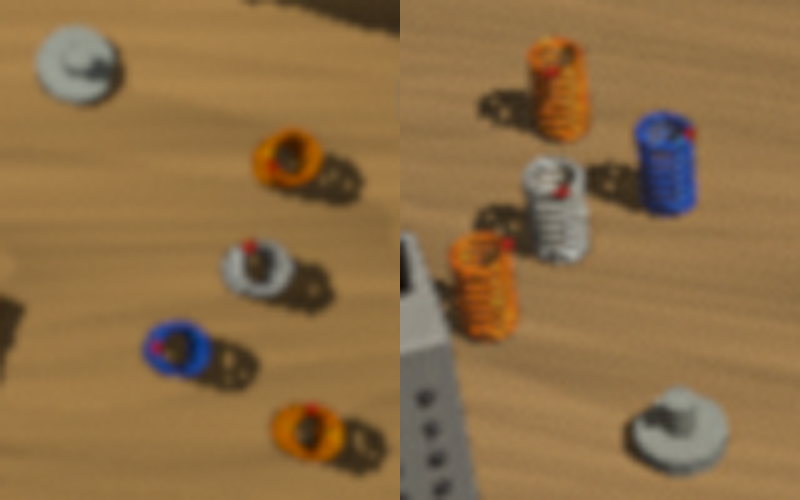

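View pics/c2.png

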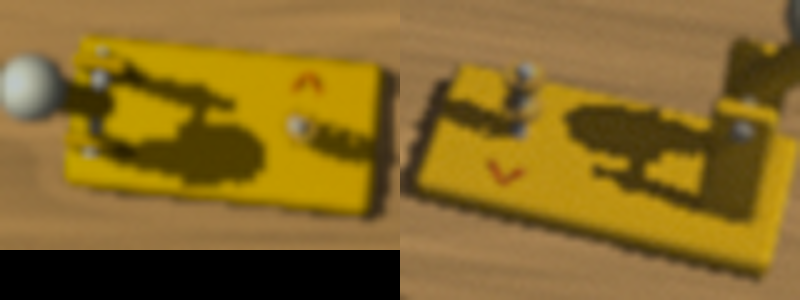

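Confirmed: the grey steel spring has its ring at top ≈(401.5,228.6) and its red dab at ≈(400,224). The cap is at about (365.5,188) and the rod tip at top (294.4,215) / scene (350.4,189.4). The red V faces world +x.

```bash
cat >> h.py <<'E'
def tri(n1,a,n2,b):
    e,r=ray(n1,*a); f,s=ray(n2,*b); k=np.linalg.lstsq(np.c_[r,-s],f-e,rcond=None)[0]
    p,q=e+k[0]*r,f+k[1]*s; return (p+q)/2,np.linalg.norm(p-q)
E
python3 - <<'E'
from h import *
print("rod",tri("top",(294.4,215),"scene",(350.4,189.4)), onplane("top",294.4,215,.074))
for n,c in dict(steel=(401.5,228.6),or1=(407.4,206.4),blue=(385.4,244.5),or2=(411.5,261)).items(): print(n,onplane("top",*c,.058).round(4))
for n,c in dict(steel=(399.8,223.8),).items(): print("dab",n,onplane("top",*c,.06).round(4))
# scene: steel ring crop centre (553,180) dab (563,192)
f=lambda x,y:(205+(x-400)/5-.5,130+y/5-.5)
print("scene ring",onplane("scene",*f(553,178),.058),"dab",onplane("scene",*f(563,191),.06), tri("top",(399.8,223.8),"scene",f(563,191)))
print("cap",onplane("top",365,187.5,.014),onplane("scene",*f(680,435),.014))
E
```

```text
rod (array([0.51414598, 0.04009247, 0.0679914 ]), np.float64(0.0032602268450939117)) [0.51384839 0.03810845 0.074     ]
steel [ 0.4665 -0.296   0.058 ]
or1 [ 0.536  -0.3175  0.058 ]
blue [ 0.4178 -0.2438  0.058 ]
or2 [ 0.3655 -0.323   0.058 ]
dab steel [ 0.4815 -0.2909  0.06  ]
scene ring [ 0.4716379 -0.2972558  0.058    ] dab [ 0.48315396 -0.28779519  0.06      ] (array([ 0.48131638, -0.28988997,  0.05826755]), np.float64(0.002725597829538499))
cap [ 0.60475677 -0.19094167  0.014     ] [ 0.61193208 -0.18879336  0.014     ]
```

Request:
step_arm --plan '[[[0.2, 10, -45, 0, 0], [0.2, 15, -48, 0, 0], [0.2, 15, -48, 0, 0], [0.2, 15, -47, 0, 0], [0.2, 15, -47, 0, 0], [0.2, 15, -47, 0, 0], [0.2, 15, -47, 0, 0], [0.2, 15, -47, 0, 0]]]'

```text
clock: 0.9
eef_pos: [0.3352, 0.1264, 0.2313]
tcp_rot: [0.979, -0.204, 0.0, -0.0]
contact_force: [1.8, 1.5, -0.9]
grip_width: 0.0684
finger_force: 0.0
```

Request:
step_arm --plan '[[[0.2, 15, -47, 0, 0], [0.2, 15, -47, 0, 0], [0.2, 15, -47, 0, 0], [0.2, 15, -47, 0, 0], [0.2, 15, -47, 0, 0], [0.2, 15, -47, 0, 0], [0.2, 15, -47, 0, 0], [0.2, 15, -47, -10, 0]]]'

```text
clock: 1.7
eef_pos: [0.456, -0.2499, 0.2221]
tcp_rot: [0.979, -0.205, 0.001, 0.0]
contact_force: [1.6, 1.7, 1.2]
grip_width: 0.0685
finger_force: 0.0
```

Request:
step_arm --plan '[[[0.2, 12, -47, -10, 0], [0.2, 0, 0, 0, 0], [0.2, 0, 0, 0, 0]]]'

```text
clock: 2.0
eef_pos: [0.4668, -0.2951, 0.2098]
tcp_rot: [0.979, -0.206, -0.001, -0.0]
contact_force: [-0.3, 0.5, -0.8]
grip_width: 0.0681
finger_force: 0.0
```

```bash
cat >> h.py <<'E'
C=eyes.calibration("wrist"); WK=np.array(C["K"]); HE=np.array(C["hand_eye"])
def wshot(name=None):
    s=status.read_state(); p,d=eyes.capture("wrist")
    T=np.eye(4);T[:3,:3]=R.from_quat(s["tcp_rot"]).as_matrix();T[:3,3]=s["eef_pos"]
    if name: cv2.imwrite(f"pics/{name}.png",p)
    np.save("T.npy",T@HE); return p,d,T@HE
def wray(T,u,v):
    x,y=(u-WK[0,2])/WK[0,0],(v-WK[1,2])/WK[1,1]; r=np.hypot(x,y); k=np.sin(r)/r if r>1e-9 else 1
    return T[:3,3],T[:3,:3]@[x*k,y*k,np.cos(r)]
def wplane(T,u,v,z):
    e,r=wray(T,u,v); return e+r*(z-e[2])/r[2]
def wpix(T,P):
    q=T[:3,:3].T@(np.array(P)-T[:3,3]); t=np.arctan2(np.hypot(q[0],q[1]),q[2]); a=np.arctan2(q[1],q[0])
    return np.array([WK[0,2]+WK[0,0]*t*np.cos(a),WK[1,2]+WK[1,1]*t*np.sin(a)])
E
python3 - <<'E'
from h import *
p,d,T=wshot("w1")
print(wpix(T,[.4665,-.296,.058]),wpix(T,[.605,-.19,.014]))
E
```

```text
[322.02430388 185.99794704] [188.13711147 106.06839701]
```

View pics/w1.png

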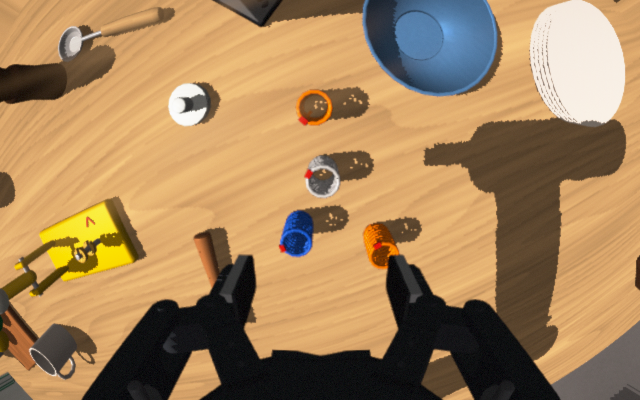

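```bash
python3 - <<'E'
from h import *
p=cv2.imread("pics/w1.png");T=np.load("T.npy")
hsv=cv2.cvtColor(p,cv2.COLOR_BGR2HSV)
x0,y0,x1,y1=292,150,352,205
m=((hsv[...,1]<70)&(hsv[...,2]>90)).astype(np.uint8)*255
w=np.zeros_like(m);w[y0:y1,x0:x1]=m[y0:y1,x0:x1]
red=cv2.inRange(hsv,(0,170,90),(6,255,255))|cv2.inRange(hsv,(172,150,90),(180,255,255))
r=np.zeros_like(m);r[y0:y1,x0:x1]=red[y0:y1,x0:x1]
v,u=np.nonzero(r);rc=(u.mean(),v.mean());print("dab",rc,len(u),wplane(T,*rc,.06))
c=cv2.imread("pics/w1.png")[y0:y1,x0:x1]
a=cv2.resize(c,None,fx=7,fy=7,interpolation=cv2.INTER_CUBIC)
b=cv2.resize(p[230:280,50:130],None,fx=4.75,fy=7.7,interpolation=cv2.INTER_CUBIC)
cv2.imwrite("pics/w1c.png",np.hstack([a,b]))
k=max(cv2.findContours(w|r,0,2)[0],key=cv2.contourArea); print(cv2.fitEllipse(k))
e=cv2.fitEllipse(k)[0];print(wplane(T,*e,.06))
w=np.zeros_like(m);w[75:135,160:220]=m[75:135,160:220]
k=max(cv2.findContours(w,0,2)[0],key=cv2.contourArea);e=cv2.fitEllipse(k);print("cap",e,wplane(T,*e[0],.014))
E
```

```text
dab (np.float64(308.46666666666664), np.float64(173.93333333333334)) 45 [ 0.48356371 -0.289073    0.06      ]
((321.50946044921875, 178.62799072265625), (31.716480255126953, 40.36637496948242), 163.4281463623047)
[ 0.47410554 -0.29877864  0.06      ]
cap ((187.39784240722656, 104.28536224365234), (37.84612274169922, 42.89000701904297), 8.147991180419922) [ 0.60730808 -0.19009931  0.014     ]
```

View pics/w1c.png

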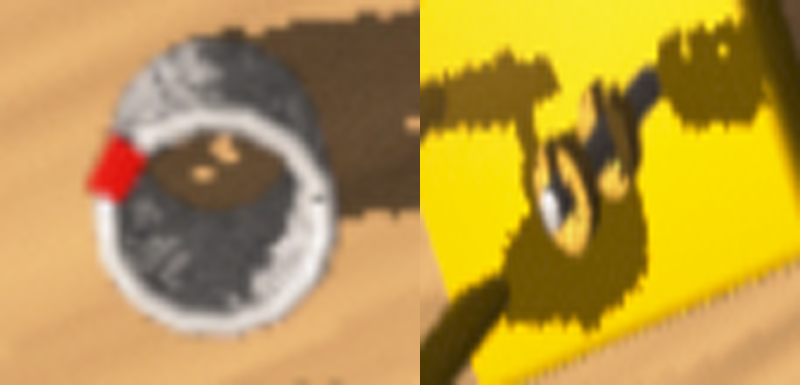

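The picture shows the spring's top ring centred at crop (216,221), i.e. (322.4,181.1), with the dab at (308.4,173.8). On the right the rod tip is at about (78,257).

```bash
python3 - <<'E'
from h import *
T=np.load("T.npy"); c=wplane(T,322.4,181.1,.06); d=wplane(T,308.4,173.8,.06)
print(c,d,np.degrees(np.arctan2(*(d-c)[1::-1])),np.linalg.norm(d-c), wplane(T,320,210,.06)) 
print(wplane(T,50+135/4.75,230+210/7.7,.074))
E
```

```text
[ 0.4714609  -0.29856877  0.06      ] [ 0.48371194 -0.28906889  0.06      ] 37.79123690846487 0.015502768457109448 [ 0.44477313 -0.28422629  0.06      ]
[0.51552748 0.03697689 0.074     ]
```

Request:
step_arm --plan '[[[0.3, 4, -3, -40, 0], [0.3, 0, 0, -45, 0], [0.3, 0, 0, -45, 0], [0.3, 0, 0, -35, 0], [0.3, 0, 0, -18, 0], [0.3, 0, 0, 0, 0], [0.3, 0, 0, 0, 0]]]'

```text
clock: 2.75
eef_pos: [0.4722, -0.2968, 0.0298]
tcp_rot: [0.979, -0.204, 0.001, 0.0]
contact_force: [-0.2, -0.2, 0.6]
grip_width: 0.0597
finger_force: 0.0
```

```bash
python3 - <<'E'
from h import *
p,d,T=wshot("w2"); cv2.imwrite("pics/w2c.png",cv2.resize(p[120:400,160:480],(800,600))[:, :])
s=status.read_state();print(s["eef_pos"],s["contact_force"])
E
```

```text
[ 0.47270532 -0.29714663  0.03040988] [-0.01703176  0.08867613 -0.20366278]
```

View pics/w2c.png

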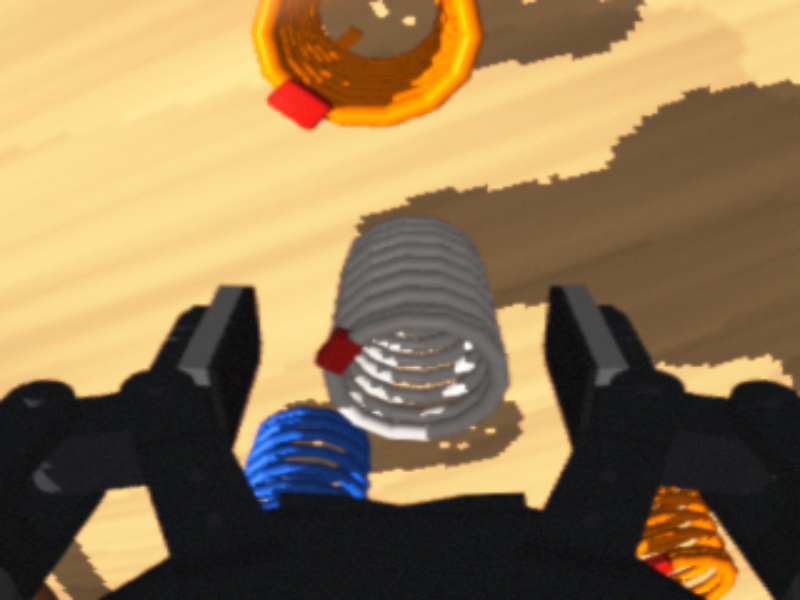

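The spring stands between the pads, its top ring centred at crop (420,375). I'll check the along-pad offset and the dab angle.

```bash
python3 - <<'E'
from h import *
T=np.load("T.npy"); g=lambda u,v:(160+u*.4,120+v*280/600)
c=wplane(T,*g(422,376),.06); d=wplane(T,*g(338,351),.06); f=wplane(T,*g(415,222),.015)
print(c,d,np.degrees(np.arctan2(*(d-c)[1::-1])))
tp=np.array(status.read_state()["eef_pos"]); a=np.radians(-23.6)
X=np.array([np.cos(a),np.sin(a),0]);Y=np.array([np.sin(a),-np.cos(a),0])
print("tool x,y offset mm",(c-tp)@X*1e3,(c-tp)@Y*1e3)
E
```

```text
[ 0.47297245 -0.30052695  0.06      ] [ 0.48461717 -0.28951813  0.06      ] 43.392090104032796
tool x,y offset mm 1.598096102247286 2.990653385836185
```

Request:
step_arm --plan '[[[0.3, 0, -3, -5, 0], [0.4, 0, 0, 0, 0], [0.5, 0, 0, 0, 0], [0.55, 0, 0, 0, 0], [0.65, 0, 0, 0, 0], [0.65, 0, 0, 0, 0], [0.65, 0, 0, 0, 0]]]' --squeeze 35

```text
clock: 3.5
eef_pos: [0.4715, -0.3004, 0.0235]
tcp_rot: [0.979, -0.205, 0.0, 0.0]
contact_force: [0.3, 0.9, 1.6]
grip_width: 0.0343
finger_force: 37.8
```

Request:
step_arm --plan '[[[0.65, 0, 0, 15, 0], [0.65, 0, 0, 45, 0], [0.65, 0, 0, 45, 0], [0.65, 0, 20, 10, 0], [0.65, -4, 45, 0, 0], [0.65, -4, 45, 0, 0], [0.65, -4, 45, 0, 0], [0.65, -4, 45, 0, 0]]]'

```text
clock: 4.3
eef_pos: [0.4546, -0.0987, 0.1382]
tcp_rot: [0.979, -0.205, -0.0, -0.0]
contact_force: [0.6, 1.7, -1.5]
grip_width: 0.0344
finger_force: 37.8
```

Request:
step_arm --plan '[[[0.65, -4, 45, 0, 0], [0.65, -4, 45, 0, 0], [0.65, -4, 45, 0, 0], [0.65, -2, 35, -10, 0], [0.65, 0, 0, -15, 0], [0.65, 0, 0, 0, 0], [0.65, 0, 0, 0, 0], [0.65, 0, 0, 0, 0]]]'

```text
clock: 5.1
eef_pos: [0.4418, 0.0692, 0.114]
tcp_rot: [0.979, -0.205, 0.0, -0.0]
contact_force: [-0.6, -0.9, -0.4]
grip_width: 0.0341
finger_force: 37.8
```

```bash
python3 - <<'E'
from h import *
s=status.read_state()
p,d,T=wshot("w3"); q=wpix(T,[.5145,.038,.074]).round().astype(int); print(s["eef_pos"],s["tcp_rot"],s["contact_force"],s["moment"],q)
x0,y0=q[0]-50,max(q[1]-37,0); print(x0,y0)
cv2.imwrite("pics/w3c.png",cv2.resize(p[y0:y0+75,x0:x0+100],(800,600),interpolation=cv2.INTER_CUBIC))
E
```

```text
[0.44177452 0.06915134 0.11399374] [ 9.78675152e-01 -2.05413620e-01  4.12610462e-04 -1.49071310e-04] [-0.56040949 -0.87331589 -0.35988493] [ 0.00260821 -0.03698995 -0.06754413] [320 110]
270 73
```

View pics/w3c.png

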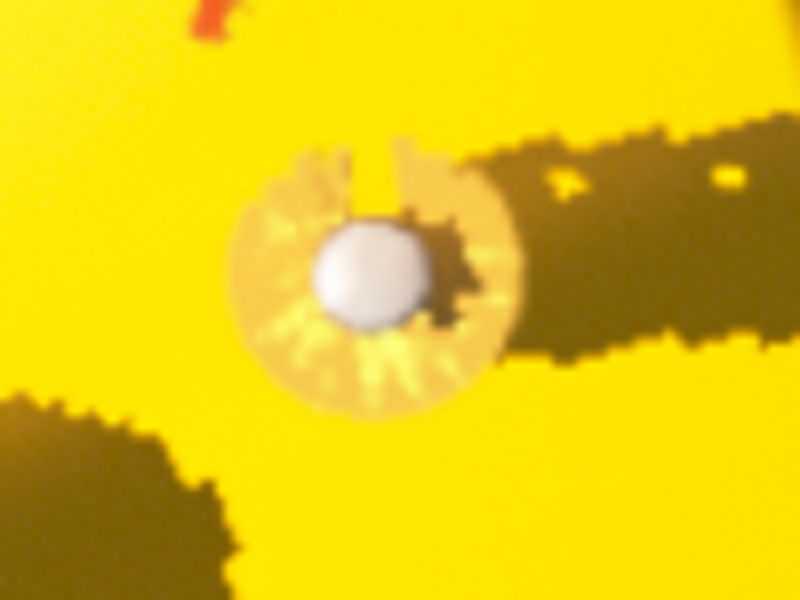

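The view shows the rod tip at crop (372,274) and the upper notch nearly straight up at x≈322–396. Bare base shows only over x≈352–396, so the lower collar's notch overlaps but is offset to the right.

```bash
python3 - <<'E'
from h import *
T=np.load("T.npy"); g=lambda u,v:(270+u/8-.5,73+v/8-.5)
r=wplane(T,*g(372,274),.074); c=wplane(T,*g(376,275),.068); print("rod",r,c)
l=lambda p,q:np.degrees(np.arctan2(*(p-q)[1::-1]))
for z,us in((.068,(322,337,352,359,396)),(.046,(352,384,396))):
    for u in us: p=wplane(T,*g(u,175),z); print(z,u,l(p,r),np.hypot(*(p-r)[:2])*1e3)
p=cv2.imread("pics/w3.png"); print(p[91:101:3,308:324].tolist())
E
```

```text
rod [0.51714329 0.03957434 0.074     ] [0.51686505 0.03946591 0.068     ]
0.068 322 3.4726249639225957 8.374341035386738
0.068 337 -3.7579339566446666 7.916687905908995
0.068 352 -11.730400627834072 7.600693589457505
0.068 359 -15.644375964169633 7.506992503255711
0.068 396 -36.73301217186795 7.621587228700174
0.046 352 -8.827347613380343 8.095460413092557
0.046 384 -28.07097472985298 7.837291674005996
0.046 396 -35.275581169995995 7.975094795344403
[[[25, 223, 252], [16, 218, 250], [5, 220, 251], [25, 223, 252], [46, 219, 251], [45, 219, 251], [0, 228, 253], [0, 230, 253], [0, 231, 254], [0, 230, 253], [21, 224, 253], [61, 210, 249], [71, 203, 247], [62, 211, 249], [26, 223, 252], [0, 228, 253]], [[74, 202, 247], [67, 197, 244], [62, 199, 245], [67, 204, 248], [70, 197, 244], [58, 181, 235], [0, 223, 252], [0, 229, 253], [0, 231, 254], [0, 231, 253], [4, 227, 253], [48, 217, 251], [70, 204, 248], [75, 204, 248], [76, 204, 248], [73, 202, 248]], [[74, 203, 248], [73, 201, 247], [69, 191, 241], [66, 186, 239], [72, 203, 247], [55, 207, 248], [2, 226, 253], [0, 229, 253], [0, 230, 254], [0, 229, 254], [0, 229, 253], [20, 224, 253], [69, 207, 249], [73, 203, 248], [73, 202, 248], [75, 203, 248]], [[83, 220, 250], [82, 218, 250], [79, 217, 249], [87, 223, 249], [92, 220, 245], [88, 170, 219], [94, 181, 227], [98, 174, 220], [97, 165, 210], [92, 161, 207], [87, 155, 201], [67, 145, 195], [42, 135, 188], [41, 127, 180], [61, 173, 231], [69, 194, 244]]]
```

```bash
python3 - <<'E'
from h import *
T=np.load("T.npy");p=cv2.imread("pics/w3.png"); s=status.read_state(); tp=np.array(s["eef_pos"]);print(wpix(T,tp+[0,0,.0355]),wpix(T,tp-[0,0,.0245]))
x0,y0,w,h,k=270,110,100,150,6
im=cv2.resize(p[y0:y0+100,x0:x0+100],None,fx=6,fy=6,interpolation=cv2.INTER_CUBIC)
im2=im.copy()
for dz,r in((.0355,.0175),(.0355,.0125),(-.0245,.0175)):
    pts=np.array([wpix(T,tp+[r*np.cos(a),r*np.sin(a),dz]) for a in np.linspace(0,2*np.pi,60)])
    cv2.polylines(im2,[(((pts-[x0,y0]+.5)*6)).astype(int)],1,(255,0,255),1)
cv2.imwrite("pics/w3s.png",cv2.resize(np.hstack([im,im2]),(800,400)))
E
```

```text
[321.72189758 306.61879492] [321.43791033 245.01356681]
```

View pics/w3s.png

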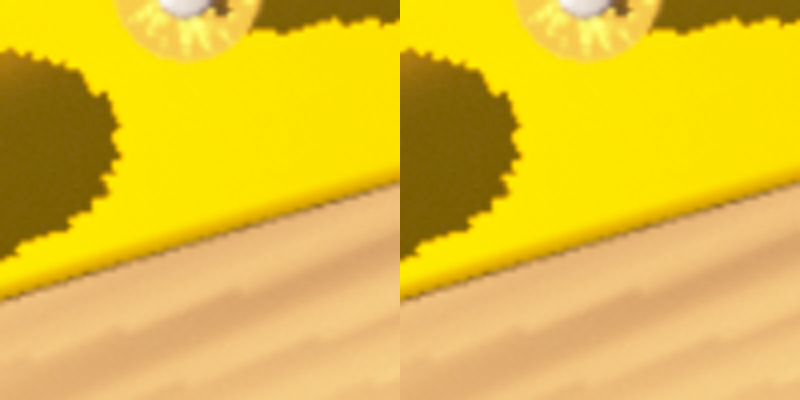

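The crop holds only the base and wood; the spring lies lower, at rows 245–310. I'll measure that numerically.

```bash
python3 - <<'E'
from h import *
T=np.load("T.npy");p=cv2.imread("pics/w3.png");tp=np.array(status.read_state()["eef_pos"])
hsv=cv2.cvtColor(p,cv2.COLOR_BGR2HSV)
red=cv2.inRange(hsv,(0,150,60),(6,255,255))|cv2.inRange(hsv,(172,150,60),(180,255,255)); red[:210]=0
v,u=np.nonzero(red); print("dab",u.mean(),v.mean(),len(u)); q=wplane(T,u.mean(),v.mean(),tp[2]+.0355); print(q-tp, np.degrees(np.arctan2(*(q-tp)[1::-1])))
m=((hsv[...,1]<60)&(hsv[...,2]>60))
for y in range(230,352,6):
    print(y,"".join("r" if red[y,x] else "#" if m[y,x] else ("k" if hsv[y,x,2]<60 else ".") for x in range(275,370)))
E
```

```text
dab 288.15450643776825 292.85836909871244 233
[0.01243303 0.01010043 0.0355    ] 39.089935219427595
230 .............................#################################.................................
236 ......................##############################################...........................
242 ...................#####################################################.......................
248 ..................#######################################################......................
254 #.##.#kkkkkk....###########################################################.....kkkkkk#k##..##.
260 k.#..kkkkkkk....############################################################....kkkkkkkk.#kk##k
266 #kkkkkkkkkkkkk#################################################################kkkkkkkkkk#k.k.k
272 kkkkkkkkkkkkk##################################################################kkkkkkkkkkk#.###
278 .kkkkkkkkkkkk###################################################################kkkkkkkkkkkk###
284 kkkkkkkkkkkrrrrrr.##########################.#...#################################kkkkkkkkkkk.#

[... 399 characters left out ...]

314 kkkkkkkk...####################....######################........#################..kkkkkkkkkkk
320 kkkkkkk.........##############################################################.......kkkkkkkkkk
326 kk##.................##################################################..................#.kkkk
332 k.................................########################.................................kkkk
338 kk........................................................................................kkkkk
344 kkk......................................................................................kkkkkk
350 kkkkk...................................................................................kkkkkkk
```

```bash
python3 - <<'E'
from h import *
T=np.load("T.npy");tp=np.array(status.read_state()["eef_pos"]);a=np.radians(-23.7);X=np.array([np.cos(a),np.sin(a),0])
for o in(-2e-3,0,2e-3):
    print(o,wpix(T,tp+X*(o+.0175)+[0,0,-.0245]),wpix(T,tp+X*(o+.0175)+[0,0,-.0215]),wpix(T,tp+X*(o-.0175)+[0,0,.0355]),wpix(T,tp+X*(o-.0155)+[0,0,.0355]))
p=cv2.imread("pics/w3.png");print(p[222:236:1,322].tolist(),p[328:340,330].tolist())
E
```

```text
-0.002 [321.46975412 221.3986812 ] [321.48167479 223.38690243] [321.63259333 338.28181879] [321.6414668  335.29012083]
0 [321.47375319 218.23272924] [321.48582468 220.18011491] [321.6414668  335.29012083] [321.65041203 332.24243255]
0.002 [321.47772087 215.0405366 ] [321.48994273 216.945908  ] [321.65041203 332.24243255] [321.65942693 329.13777439]
[[127, 196, 241], [124, 195, 241], [122, 188, 237], [97, 136, 175], [81, 89, 98], [79, 81, 85], [80, 81, 85], [76, 78, 81], [83, 85, 89], [91, 93, 98], [87, 88, 93], [73, 77, 80], [77, 77, 82], [85, 87, 92]] [[191, 197, 206], [217, 223, 229], [224, 229, 235], [215, 221, 228], [193, 205, 219], [135, 170, 205], [112, 167, 219], [111, 170, 222], [111, 173, 225], [113, 175, 227], [115, 178, 229], [116, 181, 230]]
```

Request:
step_arm --plan '[[[0.65, 15, -6, 4, -0.14], [0.65, 15, -6, 0, -0.14], [0.65, 15, -6, 0, -0.14], [0.65, 15, -6, 0, -0.14], [0.65, 15, -6, 0, -0.14], [0.65, 0, 0, 0, -0.14], [0.65, 0, 0, 0, -0.07], [0.65, 0, 0, 0, 0]]]'

```text
clock: 5.95
eef_pos: [0.5167, 0.039, 0.1177]
tcp_rot: [0.789, -0.615, 0.0, -0.0]
contact_force: [0.2, 0.5, -0.7]
grip_width: 0.0343
finger_force: 37.8
```

```bash
python3 - <<'E'
from h import *
s=status.read_state();print(s["eef_pos"],R.from_quat(s["tcp_rot"]).as_matrix()[:2,0],s["contact_force"],s["moment"])
a,_=eyes.capture("scene"); t,_=eyes.capture("top");
b=cv2.resize(a[140:220,310:390],(400,400),interpolation=cv2.INTER_CUBIC)
p,d,T=wshot("w4"); c=cv2.resize(p[170:370,220:420],(400,400))
cv2.imwrite("pics/s4.png",np.hstack([b,c])); print(wpix(T,[.517,.0395,.074]))
E
```

```text
[0.51669083 0.03896159 0.11772571] [ 0.24360844 -0.96987367] [ 0.20029174  0.51710332 -0.74747307] [-0.00479544  0.01230811  0.00364253]
[322.28094069 230.61794721]
```

View pics/s4.png

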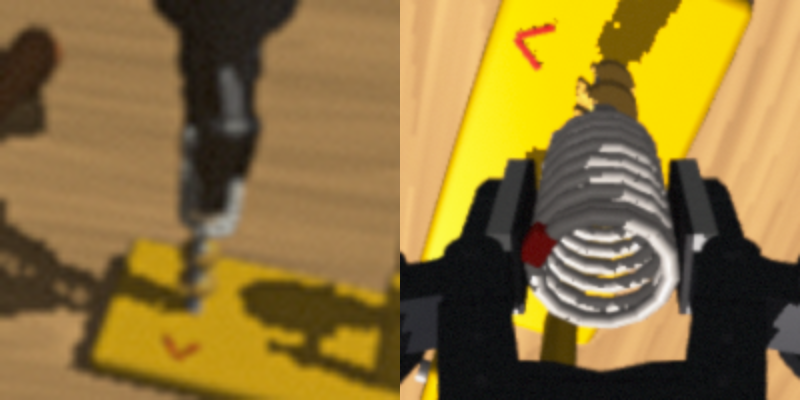

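The view shows the held spring centred over the rod in the scene crop (foot ≈(210,215), rod ≈(200,270)). I'll lower gently with the tang at −16°.

Request:
step_arm --plan '[[[0.65, 0, 0, -10, 0], [0.65, 0, 0, -8, 0], [0.65, 0, 0, -3, 0], [0.65, 0, 0, -2, 0], [0.65, 0, 0, -2, 0]]]'

```text
clock: 6.6
eef_pos: [0.5164, 0.0397, 0.0922]
tcp_rot: [0.789, -0.614, 0.0, 0.0]
contact_force: [-0.7, -0.4, 0.8]
grip_width: 0.0343
finger_force: 37.8
```

Request:
step_arm --plan '[[[0.65, 0, 0, -2, 0], [0.65, 0, 0, -2, 0], [0.65, 0, 0, 0, 0]]]'

```text
clock: 6.9
eef_pos: [0.5165, 0.0397, 0.0886]
tcp_rot: [0.789, -0.614, 0.0, -0.0]
contact_force: [-1.1, 0.8, 3.2]
grip_width: 0.0345
finger_force: 38.1
```

Request:
step_arm --plan '[[[0.65, 0, 0, -1, 0], [0.65, 0, 0, 0, -0.05], [0.65, 0, 0, 0, -0.05], [0.65, 0, 0, 0, 0]]]'

```text
clock: 7.3
eef_pos: [0.517, 0.0397, 0.0879]
tcp_rot: [0.757, -0.653, 0.001, -0.001]
contact_force: [-0.1, -0.8, 3.0]
grip_width: 0.0345
finger_force: 38.2
```

Request:
step_arm --plan '[[[0.65, 0, 0, 0, -0.05], [0.65, 0, 0, 0, -0.05], [0.65, 0, 0, 0, 0]]]'

```text
clock: 7.6
eef_pos: [0.5171, 0.0397, 0.0879]
tcp_rot: [0.724, -0.69, 0.001, -0.001]
contact_force: [0.1, -0.4, 3.8]
grip_width: 0.0344
finger_force: 38.2
```

Request:
step_arm --plan '[[[0.65, 0, 0, 0, -0.05], [0.65, 0, 0, 0, -0.05], [0.65, 0, 0, 0, 0]]]'

```text
clock: 7.9
eef_pos: [0.5169, 0.0397, 0.0877]
tcp_rot: [-0.689, 0.725, -0.0, 0.0]
contact_force: [1.4, 0.1, 3.1]
grip_width: 0.0342
finger_force: 38.2
```

Request:
step_arm --plan '[[[0.65, 0, 0, 0, -0.05], [0.65, 0, 0, 0, -0.05], [0.65, 0, 0, 0, 0]]]'

```text
clock: 8.2
eef_pos: [0.5168, 0.0397, 0.0876]
tcp_rot: [-0.652, 0.758, -0.0, 0.0]
contact_force: [1.7, -1.1, 4.1]
grip_width: 0.0346
finger_force: 38.2
```

Request:
step_arm --plan '[[[0.65, 0, 0, 0, 0.13], [0.65, 0, 0, 0, 0.13], [0.65, 0, 0, 0, 0.13], [0.65, 0, 0, 0, 0.05], [0.65, 0, 0, 0, 0]]]'

```text
clock: 8.7
eef_pos: [0.5162, 0.0398, 0.0873]
tcp_rot: [0.802, -0.597, -0.0, -0.0]
contact_force: [-0.7, 0.6, 3.6]
grip_width: 0.0343
finger_force: 38.3
```

Request:
step_arm --plan '[[[0.65, 0, 0, 0, 0.06], [0.65, 0, 0, 0, 0.06], [0.65, 0, 0, 0, 0]]]'

```text
clock: 9.0
eef_pos: [0.5162, 0.0398, 0.0873]
tcp_rot: [0.836, -0.549, -0.0, -0.0]
contact_force: [-0.7, 0.4, 2.5]
grip_width: 0.0347
finger_force: 38.3
```

Request:
step_arm --plan '[[[0.65, 0, 0, 0, 0.06], [0.65, 0, 0, 0, 0.06], [0.65, 0, 0, 0, 0]]]'

```text
clock: 9.3
eef_pos: [0.5163, 0.0397, 0.0874]
tcp_rot: [0.867, -0.498, -0.0, -0.0]
contact_force: [-1.0, 0.3, 3.4]
grip_width: 0.0344
finger_force: 38.3
```

```bash
python3 - <<'E'
from h import *
T=np.load("T.npy");p=cv2.imread("pics/w4.png");tp=np.array([.51669,.03896,.11773])
hsv=cv2.cvtColor(p,cv2.COLOR_BGR2HSV)
X=np.array([.2436,-.9699,0]);Y=np.array([-.9699,-.2436,0])
# expected vs seen extents
for h in(-.0245,-.0225,-.022,.0325,.0355): print(h,[wpix(T,tp+X*o+[0,0,h]).round(1).tolist() for o in(-.0175,.0175)],[wpix(T,tp+Y*o+[0,0,h]).round(1).tolist() for o in(-.0175,.0175)])
m=((hsv[...,1]<75)&(hsv[...,2]>45))
for y in range(212,340,5): 
    print(y,"".join("#" if m[y,x] else "k" if hsv[y,x,2]<45 else "." for x in range(270,372)))
E
```

```text
-0.0245 [[323.0, 267.8], [323.3, 216.1]] [[294.2, 242.8], [352.0, 243.0]]
-0.0225 [[323.0, 269.4], [323.4, 217.3]] [[293.9, 244.3], [352.4, 244.4]]
-0.022 [[323.0, 269.9], [323.4, 217.7]] [[293.9, 244.7], [352.4, 244.8]]
0.0325 [[323.7, 329.0], [324.4, 266.6]] [[284.4, 299.6], [363.5, 299.7]]
0.0355 [[323.7, 333.3], [324.5, 270.3]] [[283.8, 303.7], [364.3, 303.7]]
212 ......................................................................................................
217 ......................................................................................................
222 .....................................................#................................................
227 ..........................................#####################.......................................
232 .................................#####################################................................
237 ...........................###############################################............................
242 ..........................###################################################..........
[... 1348 characters left out ...]
....................##########################k#####kkkkkk
312 kkkkkkkkkkkkkk.##################.#######################################################kk####kkkkkkk
317 kkkkkkkkkkkkk.....########################......................#####################.....#####kkkkkkk
322 kkkkkkkkkk##..........############################################################........#####kkkkkkk
327 kkkkk.....................#################################################.....................kkkkkk
332 kkkkkk................................#########################.................................kkkkkk
337 kkkkkkk........................................................................................kkkkkkk
```

```bash
cat >> h.py <<'E'
def avg(n=12):
    L=[]
    for _ in range(n):
        eyes.capture("top"); s=status.read_state(); L.append(np.r_[s["contact_force"],s["moment"],s["eef_pos"]])
    L=np.array(L); return L.mean(0).round(4),L.std(0).round(3)
E
python3 -c "
from h import *
m,s=avg();print(m,s); print('contact rx,ry mm',-m[4]/m[2]*1e3,m[3]/m[2]*1e3)"
```

```text
[-0.4734  0.2771  3.2676  0.115   0.1744  0.0169  0.5163  0.0397  0.0873] [0.476 0.435 0.569 0.029 0.027 0.032 0.    0.    0.   ]
contact rx,ry mm -53.372505814665196 35.194026196596894
```

Request:
step_arm --plan '[[[0.65, 0, 0, 8, 0], [0.65, 0, 0, 0, 0]]]'

```text
clock: 10.1
eef_pos: [0.5166, 0.0397, 0.096]
tcp_rot: [0.867, -0.498, 0.0, -0.0]
contact_force: [-0.3, -0.7, 0.2]
grip_width: 0.0344
finger_force: 37.7
```

```bash
python3 -c "
from h import *
m,s=avg(8);print(m)"
```

```text
[ 0.1099  0.1777 -1.148  -0.0074  0.0108 -0.002   0.516   0.0396  0.095 ]
```

Request:
step_arm --plan '[[[0.65, -2, 1, 0, -0.14], [0.65, 0, 0, 0, -0.14], [0.65, 0, 0, -4, 0], [0.65, 0, 0, -4, 0], [0.65, 0, 0, 0, 0]]]'

```text
clock: 11.0
eef_pos: [0.5146, 0.0407, 0.0873]
tcp_rot: [0.79, -0.613, 0.0, -0.0]
contact_force: [-0.7, 0.1, 3.9]
grip_width: 0.0344
finger_force: 38.3
```

```bash
python3 -c "
from h import *
m,s=avg(10);print(m)"
```

```text
[ 2.8500e-02  7.1010e-01  3.1815e+00  1.4880e-01  1.7000e-03 -3.5000e-03
  5.1460e-01  4.0700e-02  8.7600e-02]
```

Request:
step_arm --plan '[[[0.65, 0, 2, 0, 0], [0.65, 0, 0, 0, 0]]]'

```text
clock: 11.7
eef_pos: [0.5144, 0.0424, 0.0874]
tcp_rot: [0.789, -0.614, 0.0, 0.0]
contact_force: [0.4, -2.1, 3.3]
grip_width: 0.0344
finger_force: 38.3
```

```bash
python3 -c "
from h import *
m,s=avg(10);print(m)"
```

```text
[ 0.4474 -2.1062  3.4149 -0.8088 -0.2247 -0.0051  0.5144  0.0425  0.0874]
```

Request:
step_arm --plan '[[[0.65, 0, -2, 0, 0], [0.65, 0, 0, 0, -0.07], [0.65, 0, 0, 0, -0.07], [0.65, 0, 0, 0, 0]]]'

```text
clock: 12.6
eef_pos: [0.5145, 0.0411, 0.0874]
tcp_rot: [0.744, -0.668, -0.0, -0.0]
contact_force: [0.7, 0.5, 2.7]
grip_width: 0.0347
finger_force: 38.3
```

Request:
step_arm --plan '[[[0.65, 0, 0, 0, -0.07], [0.65, 0, 0, 0, -0.07], [0.65, 0, 0, 0, 0]]]'

```text
clock: 12.9
eef_pos: [0.5145, 0.0409, 0.0874]
tcp_rot: [-0.696, 0.718, 0.0, 0.0]
contact_force: [1.3, 0.8, 2.7]
grip_width: 0.0347
finger_force: 38.3
```

Request:
step_arm --plan '[[[0.65, 0, 0, 0, -0.07], [0.65, 0, 0, 0, -0.07], [0.65, 0, 0, 0, 0]]]'

```text
clock: 13.2
eef_pos: [0.5145, 0.0409, 0.0874]
tcp_rot: [-0.645, 0.765, -0.0, 0.0]
contact_force: [0.8, 0.1, 2.8]
grip_width: 0.0343
finger_force: 38.3
```

```bash
python3 -c "
from h import *
m,s=avg(8);print(m)"
```

```text
[ 1.3758  0.2407  3.5095  0.1754 -0.4592  0.0039  0.5145  0.0408  0.0874]
```

Request:
step_arm --plan '[[[0.65, 0, 0, 6, 0.13], [0.65, 0, 0, 0, 0.13], [0.65, 0, 2, 0, 0.09], [0.65, 0, 3, 0, 0], [0.65, 0, 1, 0, 0], [0.65, 0, 0, 0, 0]]]'

```text
clock: 14.2
eef_pos: [0.5131, 0.045, 0.0926]
tcp_rot: [0.766, -0.642, -0.0, 0.002]
contact_force: [0.9, -6.6, -0.4]
grip_width: 0.0345
finger_force: 37.9
```

Request:
step_arm --plan '[[[0.65, 0, 1, 0, 0], [0.65, 0, 0, 0, 0]]]'

```text
clock: 14.4
eef_pos: [0.5131, 0.0454, 0.0926]
tcp_rot: [0.766, -0.642, 0.0, 0.003]
contact_force: [0.6, -8.2, 0.2]
grip_width: 0.0345
finger_force: 37.8
```

Request:
step_arm --plan '[[[0.65, 0, 1, 0, 0], [0.65, 0, 0, 0, 0]]]'

```text
clock: 14.6
eef_pos: [0.513, 0.0462, 0.0926]
tcp_rot: [0.766, -0.642, 0.0, 0.003]
contact_force: [0.5, -9.2, 0.3]
grip_width: 0.0343
finger_force: 37.8
```

Request:
step_arm --plan '[[[0.65, 0, -6, 0, 0], [0.65, 0, -4, 0, 0], [0.65, 0, -4, 0, 0], [0.65, 0, 0, 0, 0]]]'

```text
clock: 15.0
eef_pos: [0.5141, 0.0343, 0.0932]
tcp_rot: [0.767, -0.642, -0.0, 0.0]
contact_force: [0.4, 0.8, 0.2]
grip_width: 0.0344
finger_force: 37.8
```

Request:
step_arm --plan '[[[0.65, 0, -2, 0, 0], [0.65, 0, 0, 0, 0]]]'

```text
clock: 15.2
eef_pos: [0.5143, 0.0326, 0.0933]
tcp_rot: [0.767, -0.642, -0.0, 0.0]
contact_force: [-0.0, -0.3, -0.9]
grip_width: 0.0343
finger_force: 37.8
```

Request:
step_arm --plan '[[[0.65, 0, -2, 0, 0], [0.65, 0, 0, 0, 0]]]'

```text
clock: 15.4
eef_pos: [0.5143, 0.0306, 0.0933]
tcp_rot: [0.767, -0.641, -0.0, 0.0]
contact_force: [1.0, -1.0, -0.9]
grip_width: 0.0341
finger_force: 37.8
```

Request:
step_arm --plan '[[[0.65, 0, -2, 0, 0], [0.65, 0, -1, 0, 0], [0.65, 0, 0, 0, 0]]]'

```text
clock: 15.7
eef_pos: [0.5144, 0.029, 0.0932]
tcp_rot: [0.767, -0.642, -0.001, -0.001]
contact_force: [-1.1, 5.4, -0.7]
grip_width: 0.0343
finger_force: 37.8
```

Request:
step_arm --plan '[[[0.65, 0, -2, 0, 0], [0.65, 0, 0, 0, 0]]]'

```text
clock: 15.9
eef_pos: [0.5146, 0.0277, 0.093]
tcp_rot: [0.767, -0.642, -0.001, -0.002]
contact_force: [0.3, 8.6, -2.6]
grip_width: 0.0343
finger_force: 37.5
```

Request:
step_arm --plan '[[[0.65, 0, -2, 0, 0], [0.65, 0, 0, 0, 0]]]'

```text
clock: 16.1
eef_pos: [0.5149, 0.0261, 0.093]
tcp_rot: [0.767, -0.642, -0.001, -0.002]
contact_force: [0.8, 9.4, -2.7]
grip_width: 0.0345
finger_force: 37.4
```

Request:
step_arm --plan '[[[0.65, 0, 7, 0, 0], [0.65, 0, 6, 0, 0], [0.65, 5, 0, 0, 0], [0.65, 2, 0, 0, 0], [0.65, 0, 0, 0, 0]]]'

```text
clock: 16.6
eef_pos: [0.5217, 0.0364, 0.0933]
tcp_rot: [0.767, -0.642, 0.0, 0.0]
contact_force: [0.1, 0.4, 0.2]
grip_width: 0.0345
finger_force: 37.8
```

Request:
step_arm --plan '[[[0.65, 2, 0, 0, 0], [0.65, 0, 0, 0, 0]]]'

```text
clock: 16.8
eef_pos: [0.5235, 0.0364, 0.0933]
tcp_rot: [0.767, -0.642, 0.0, 0.0]
contact_force: [-0.4, 0.4, -0.5]
grip_width: 0.0348
finger_force: 37.8
```

Request:
step_arm --plan '[[[0.65, 2, 0, 0, 0], [0.65, 0, 0, 0, 0]]]'

```text
clock: 17.0
eef_pos: [0.5243, 0.0364, 0.0928]
tcp_rot: [0.767, -0.642, -0.001, 0.001]
contact_force: [-4.2, 0.6, -0.0]
grip_width: 0.035
finger_force: 37.8
```

Request:
step_arm --plan '[[[0.65, -6, 0, 0, 0], [0.65, -4, 0, 0, 0], [0.65, -2, 0, 0, 0], [0.65, 0, 0, 0, 0]]]'

```text
clock: 17.4
eef_pos: [0.5137, 0.0367, 0.0938]
tcp_rot: [0.767, -0.641, 0.001, -0.001]
contact_force: [0.1, -0.2, -0.3]
grip_width: 0.0341
finger_force: 37.7
```

Request:
step_arm --plan '[[[0.65, -1, 0, 0, 0], [0.65, 0, 0, 0, 0]]]'

```text
clock: 17.6
eef_pos: [0.5134, 0.0368, 0.0939]
tcp_rot: [0.767, -0.641, 0.001, -0.001]
contact_force: [4.1, -1.1, -1.3]
grip_width: 0.0344
finger_force: 37.6
```

Request:
step_arm --plan '[[[0.65, -1, 0, 0, 0], [0.65, 0, 0, 0, 0]]]'

```text
clock: 17.8
eef_pos: [0.5132, 0.0369, 0.094]
tcp_rot: [0.767, -0.641, 0.001, -0.001]
contact_force: [6.0, -1.6, -2.9]
grip_width: 0.0345
finger_force: 37.4
```

Request:
step_arm --plan '[[[0.65, 4.7, 0, 0, 0], [0.65, 0, 0, -3, 0], [0.65, 0, 0, -3, 0], [0.65, 0, 0, 0, 0]]]'

```text
clock: 18.2
eef_pos: [0.5151, 0.0364, 0.0864]
tcp_rot: [0.767, -0.642, -0.001, 0.001]
contact_force: [-0.4, -0.5, -1.4]
grip_width: 0.0344
finger_force: 37.7
```

Request:
step_arm --plan '[[[0.65, 0, 0, 0, 0.05], [0.65, 0, 0, 0, 0.05], [0.65, 0, 0, 0, 0]]]'

```text
clock: 18.5
eef_pos: [0.5154, 0.0364, 0.087]
tcp_rot: [0.798, -0.602, -0.0, 0.001]
contact_force: [0.0, -2.2, -1.5]
grip_width: 0.0347
finger_force: 37.7
```

The force fell away, so the tang is in the upper notch. I'll undo the extra twist and go down.

Request:
step_arm --plan '[[[0.65, 0, 0, 0, -0.07], [0.65, 0, 0, 0, 0], [0.65, 0, 0, -2, 0], [0.65, 0, 0, -2, 0], [0.65, 0, 0, 0, 0]]]'

```text
clock: 19.0
eef_pos: [0.5159, 0.0367, 0.083]
tcp_rot: [0.777, -0.63, -0.0, 0.0]
contact_force: [0.2, 0.9, -1.1]
grip_width: 0.0344
finger_force: 37.7
```

Request:
step_arm --plan '[[[0.65, 0, 0, -3, 0], [0.65, 0, 0, -3, 0], [0.65, 0, 0, -2, 0], [0.65, 0, 0, 0, 0]]]'

```text
clock: 19.4
eef_pos: [0.5157, 0.0367, 0.0749]
tcp_rot: [0.777, -0.63, -0.0, 0.0]
contact_force: [-0.2, -0.5, -1.7]
grip_width: 0.0344
finger_force: 37.7
```

Request:
step_arm --plan '[[[0.65, 0, 0, -1, -0.1], [0.65, 0, 0, -1, -0.06], [0.65, 0, 0, -2, 0], [0.65, 0, 0, -2, 0], [0.65, 0, 0, -2, 0], [0.65, 0, 0, 0, 0]]]'

```text
clock: 20.0
eef_pos: [0.5162, 0.0366, 0.0674]
tcp_rot: [0.724, -0.69, 0.0, -0.0]
contact_force: [-0.4, -0.6, 1.0]
grip_width: 0.0343
finger_force: 38.0
```

Request:
step_arm --plan '[[[0.65, 0, 0, -1, -0.04], [0.65, 0, 0, 0, -0.04], [0.65, 0, 0, 0, 0]]]'

```text
clock: 20.3
eef_pos: [0.5156, 0.0364, 0.066]
tcp_rot: [-0.696, 0.718, 0.0, -0.0]
contact_force: [0.1, -0.9, -1.0]
grip_width: 0.0344
finger_force: 37.7
```

The force fell again, so the tang is through the second notch at about −32°. Down to the base.

Request:
step_arm --plan '[[[0.65, 0, 0, -2, 0], [0.65, 0, 0, -3, 0], [0.65, 0, 0, -3, 0], [0.65, 0, 0, 0, 0]]]'

```text
clock: 20.7
eef_pos: [0.5157, 0.0367, 0.0577]
tcp_rot: [-0.696, 0.718, 0.0, -0.0]
contact_force: [-0.6, -0.3, -1.8]
grip_width: 0.0344
finger_force: 37.6
```

Request:
step_arm --plan '[[[0.65, 0, 0, -4, 0], [0.65, 0, 0, -4, 0], [0.65, 0, 0, -3, 0], [0.65, 0, 0, 0, 0]]]'

```text
clock: 21.1
eef_pos: [0.5159, 0.0368, 0.0468]
tcp_rot: [-0.696, 0.718, 0.0, -0.0]
contact_force: [-0.2, -0.0, -1.0]
grip_width: 0.0344
finger_force: 37.6
```

Request:
step_arm --plan '[[[0.65, 0, 0, -2, 0], [0.65, 0, 0, -2, 0], [0.65, 0, 0, 0, 0]]]'

```text
clock: 21.4
eef_pos: [0.5164, 0.0369, 0.0435]
tcp_rot: [-0.696, 0.718, -0.0, 0.0]
contact_force: [-0.6, 0.6, 0.3]
grip_width: 0.0343
finger_force: 37.9
```

Request:
step_arm --plan '[[[0.65, 0, 0, 0.5, 0], [0.55, 0, 0, 0, 0], [0.45, 0, 0, 0, 0], [0.3, 0, 0, 0, 0], [0.3, 0, 0, 0, 0]]]'

```text
clock: 21.9
eef_pos: [0.516, 0.0366, 0.0438]
tcp_rot: [-0.696, 0.718, 0.0, -0.0]
contact_force: [0.0, -1.0, 0.1]
grip_width: 0.0597
finger_force: 0.0
```

Request:
step_arm --plan '[[[0.3, 0, 0, 20, 0], [0.3, 0, 0, 45, 0], [0.3, 0, 0, 45, 0], [0.3, 0, 0, 20, 0], [0.3, 0, 0, 0, 0], [0.3, 0, 0, 0, 0]]]'

```text
clock: 22.5
eef_pos: [0.5159, 0.0368, 0.1737]
tcp_rot: [-0.696, 0.718, 0.0, 0.0]
contact_force: [0.8, -0.2, -0.7]
grip_width: 0.0598
finger_force: 0.0
```

```bash
python3 - <<'E'
from h import *
s=status.read_state(); p,d,T=wshot("w5"); print(s["eef_pos"],s["contact_force"])
q=wpix(T,[.516,.0395,.08]);print(q)
hsv=cv2.cvtColor(p,cv2.COLOR_BGR2HSV); x,y=q.round().astype(int)
m=((hsv[...,1]<80)&(hsv[...,2]>70)).astype(np.uint8)*255
red=cv2.inRange(hsv,(0,150,60),(6,255,255))|cv2.inRange(hsv,(172,150,60),(180,255,255))
for yy in range(y-40,y+45,4): print(yy,"".join("r" if red[yy,xx] else "#" if m[yy,xx] else "y" if 20<hsv[yy,xx,0]<35 and hsv[yy,xx,1]>180 else "." for xx in range(x-45,x+45)))
t,D=eyes.capture("top"); P=cloud("top",D); sel=(np.hypot(P[...,0]-.516,P[...,1]-.04)<.03)&(P[...,2]>.05); print("top pts",P[sel].round(3).tolist())
E
```

```text
[0.51586429 0.03679481 0.1737443 ] [ 0.82321239 -0.23313356 -0.69453866]
[322.66854292 207.66656442]
168 yyyyyyyyyyyyyyyyyyyyyyyyyyyyyyyyyyyyyyyyyyyyyyyyyyyyyyyyyyyyyyyyyyyyyyyyyyyyyyyyyyyyyyyyyy
172 yyyyyyyyyyyyyyyyyyyyyyyyyyyyyyyyyyyyyyyyyyyyyyyyyyyyyyyyyyyyyyyyyyyyyyyyyyyyyyyyyyyyyyyyyy
176 yyyyyyyyyyyyyy......yyyyyyyyyyyyy...#############...yyyyyyyyyyyyyyyyyyyyyyyyyyyyyyyyyyyyyy
180 yyyyyyyyy...rr..yyyyyyyyyyyyy.#########################.yyyyyyyyyyyyyyyyyyyyyyyyyyyyyyyyyy
184 yyyyy.rr.yyyyyyyyyyyyyyyyy..##############################.yyyyyyyyyyyyyyyyyyyyyyyyyyyyyyy
188 yyyyyy..rrr..yyyyyyyyyyyy..################################.yyyyyyyyyyyyyyyyyyyyyyyyyyyyyy
192 yyyyyyyyyyy..rrr..yyyyyyy###################################yyyyyyyyyyyyyyyyyyyyyyyyyyyyyy
196 yyyyyyyyyyyyyyyyyyyyyyy..rr.######.................#########.yyyyyyyyyyyyyyyyyyyyyyyyyyyyy
200 yyyyyyyyyyyyyyyyyyyyy.rrrrrrrr.##.........####.........######.yyyyyyyyyyyyyyyyyyyyyyyyyyyy
204 yyyyyyyyyyyyyyyyyyyyy.rrrrrr.##........##########........#####.yyyyyyyyyyyyyyyyyyyyyyyyyyy
208 yyyyyyyyyyyyyyyyyyyyy.##########........#####
[... 19602 characters left out ...]
0.491, 0.036, 0.596], [0.491, 0.034, 0.599], [0.491, 0.032, 0.598], [0.49, 0.031, 0.6], [0.491, 0.029, 0.598], [0.491, 0.027, 0.598], [0.491, 0.025, 0.596], [0.489, 0.052, 0.597], [0.489, 0.05, 0.598], [0.489, 0.049, 0.594], [0.489, 0.047, 0.597], [0.489, 0.045, 0.595], [0.489, 0.043, 0.598], [0.489, 0.042, 0.597], [0.489, 0.04, 0.599], [0.489, 0.038, 0.597], [0.489, 0.036, 0.595], [0.489, 0.034, 0.6], [0.489, 0.033, 0.597], [0.489, 0.031, 0.596], [0.489, 0.029, 0.6], [0.488, 0.05, 0.591], [0.487, 0.047, 0.598], [0.487, 0.045, 0.596], [0.487, 0.043, 0.598], [0.487, 0.042, 0.598], [0.487, 0.04, 0.598], [0.487, 0.038, 0.598], [0.487, 0.036, 0.597], [0.487, 0.034, 0.599], [0.487, 0.033, 0.597]]
```

The spring stands on the rod, with the tip visible inside the ring at about (321,204). Now the rod and ring positions from this view.

```bash
python3 - <<'E'
from h import *
T=np.load("T.npy"); A=wplane(T,321,204.5,.074); print("rod w5",A,"ring",wplane(T,320,209.3,.08))
a=np.array([.51714,.03957]); M=[];b=[]
for m,yaw in((a,-23.7),(A[:2],-91.8)):
    t=np.radians(yaw); M.append(np.c_[np.eye(2),[np.cos(t),np.sin(t)],[np.sin(t),-np.cos(t)]]); b.append(m)
print("rod,e,f",np.linalg.solve(np.vstack(M),np.hstack(b)))
E
```

```text
rod w5 [0.51733098 0.03884107 0.074     ] ring [0.51821722 0.04084797 0.08      ]
rod,e,f [ 5.16696160e-01  3.90642316e-02  2.03115189e-04 -6.41513753e-04]
```

Request:
step_arm --plan '[[[0.45, 10, -25, 0, 0], [0.45, 18, -45, 0, 0], [0.45, 18, -45, 0, 0], [0.45, 18, -45, 0, 0], [0.45, 18, -45, 0, 0], [0.45, 9, -22, 0, 0], [0.45, 0, 0, 0, 0], [0.45, 0, 0, 0, 0]]]'

```text
clock: 23.4
eef_pos: [0.6064, -0.1905, 0.172]
tcp_rot: [-0.695, 0.719, 0.001, -0.001]
contact_force: [-0.0, 0.7, 0.6]
grip_width: 0.0466
finger_force: 0.0
```

```bash
cat > cap.py <<'E'
from h import *
s=status.read_state(); p,d,T=wshot("cap"); print(s["eef_pos"])
hsv=cv2.cvtColor(p,cv2.COLOR_BGR2HSV); q=wpix(T,[.607,-.19,.02]); x,y=q.round().astype(int); print(q)
m=((hsv[...,1]<80)&(hsv[...,2]>70))
for yy in range(y-50,y+60,5): print(yy,"".join(("%d"%(hsv[yy,xx,2]//26) if m[yy,xx] else ".") for xx in range(x-56,x+56,2)))
n,l,st,ce=cv2.connectedComponentsWithStats(m.astype(np.uint8)); k=l[y,x]; print(k,st[k])
c=max(cv2.findContours((l==k).astype(np.uint8),0,2)[0],key=cv2.contourArea); print(cv2.minEnclosingCircle(c),cv2.fitEllipse(c))
E
python3 cap.py
```

```text
[ 0.60638416 -0.19048236  0.17204444]
[321.26678514 185.42528351]
135 ........................................................
140 ........................................................
145 ........................................................
150 ........................................................
155 ........................................................
160 .......................22345332.2.......................
165 ....................58999984333333463...................
170 ..................799999993333333349984.................
175 .................89999999933333333899996................
180 ................999999997.......399999998...............
185 ................9999999837899885599999999...............
190 ................999999989999999879999999................
195 .................9999999999999999999999.................
200 ...................999999999999999999...................
205 ......................899999999999......................
210 ........................................................
215 ........................................................
220 ........................................................
225 ........................................................
230 ........................................................
235 ........................................................
240 ........................................................
38 [ 296  158   50   51 1893]
((320.37786865234375, 182.8053436279297), 25.232402801513672) ((320.4878234863281, 183.2510986328125), (48.8333854675293, 49.057254791259766), 71.27903747558594)
```

```bash
python3 - <<'E'
from h import *
T=np.load("T.npy")
print(wplane(T,320.5,184.5,.014),wplane(T,320.5,183.2,.009),wplane(T,320.5,190.5,.038))
E
```

```text
[ 0.6077668  -0.18928799  0.014     ] [ 0.60775366 -0.18926464  0.009     ] [ 0.60780275 -0.19022173  0.038     ]
```

Request:
step_arm --plan '[[[0.45, 1.4, 1, -30, 0], [0.45, 0, 0, -45, 0], [0.45, 0, 0, -40, 0], [0.45, 0, 0, -25, 0], [0.45, 0, 0, -14, 0], [0.45, 0, 0, 0, 0]]]'

```text
clock: 24.05
eef_pos: [0.6071, -0.1882, 0.0182]
tcp_rot: [-0.696, 0.718, 0.001, -0.001]
contact_force: [1.1, 0.0, -0.7]
grip_width: 0.0467
finger_force: 0.0
```

Request:
step_arm --plan '[[[0.55, 0, 0, 0, 0], [0.65, 0, 0, 0, 0], [0.75, 0, 0, 0, 0], [0.85, 0, 0, 0, 0], [0.85, 0, 0, 0, 0], [0.85, 0, 0, 0, 0]]]' --squeeze 40

```text
clock: 24.65
eef_pos: [0.6094, -0.1895, 0.0215]
tcp_rot: [-0.696, 0.718, -0.001, 0.001]
contact_force: [-1.4, 2.3, 6.0]
grip_width: 0.0163
finger_force: 39.2
```

The fingertips touched the roof while closing. I'll open a little, rise 5 mm and regrip.

Request:
step_arm --plan '[[[0.65, 0, 0, 2, 0], [0.6, 0, 0, 3, 0], [0.6, 0, 0, 0, 0], [0.75, 0, 0, 0, 0], [0.85, 0, 0, 0, 0], [0.85, 0, 0, 0, 0], [0.85, 0, 0, 0, 0]]]'

```text
clock: 25.35
eef_pos: [0.6085, -0.1894, 0.0249]
tcp_rot: [-0.696, 0.718, -0.0, -0.0]
contact_force: [-0.3, -0.1, 2.6]
grip_width: 0.016
finger_force: 39.1
```

```bash
python3 cap.py | tail -2; python3 -c "
from h import *
s=status.read_state();print(s['contact_force'],s['moment'])"
```

```text
97 [ 277  204   89  123 5559]
((326.5, 265.5), 62.980255126953125) ((321.2701110839844, 252.75669860839844), (73.50440979003906, 117.52245330810547), 174.06802368164062)
[ 0.20416914 -0.81264804  0.601894  ] [-0.0293425   0.12635208 -0.04175596]
```

Request:
step_arm --plan '[[[0.85, 0, 0, 10, 0], [0.85, 0, 0, 40, 0], [0.85, 0, 0, 45, 0], [0.85, 0, 0, 45, 0], [0.85, 0, 0, 0, 0], [0.85, 0, 0, 0, 0]]]'

```text
clock: 26.0
eef_pos: [0.609, -0.1892, 0.1666]
tcp_rot: [-0.696, 0.718, -0.001, 0.001]
contact_force: [1.0, 0.2, -1.6]
grip_width: 0.0162
finger_force: 39.2
```

```bash
cat > held.py <<'E'
from h import *
s=status.read_state(); tp=np.array(s["eef_pos"]); p,d,T=wshot("held"); print(tp,s["grip_width"])
hsv=cv2.cvtColor(p,cv2.COLOR_BGR2HSV); q=wpix(T,tp-[0,0,.008]); x,y=q.round().astype(int); print(q)
m=((hsv[...,1]<70)&(hsv[...,2]>55))
for yy in range(y-70,y+70,4): print(yy,"".join(("%d"%(hsv[yy,xx,2]//26) if m[yy,xx] else ".") for xx in range(x-80,x+80,2)))
yaw=R.from_quat(s["tcp_rot"]).as_matrix()[:,0]*[1,1,0]; Y=np.array([yaw[1],-yaw[0],0])
for dz in(-.0105,-.0245,): print(dz,[wpix(T,tp+v+[0,0,dz]).round(1).tolist() for v in(.0255*yaw,-.0255*yaw,.0255*Y,-.0255*Y)])
E
python3 held.py
```

```text
[ 0.60902423 -0.18919678  0.1666208 ] 0.016221872426911404
[323.76987632 255.9503561 ]
186 ................................................................................
190 ................................................................................
194 ................................................................................
198 ................................................................................
202 ................................................................................
206 .................................222222222223...................................
210 .............................222222222222222222223..............................
214 .........................222222333333333333333222222............................
218 .......................3222333333333333333333333333222..........................
222 ......................2233333333333333333333333333333322........................
226 .....................389333333333333333333333333333333332.......................
230 ...................479993333333333333333333333333333333333................
[... 1407 characters left out ...]
............33..............................
302 ................................................33..............................
306 ................................................33..............................
310 ................................................33..............................
314 ................................................33..............................
318 ................................................32..............................
322 222222..........................................34..............................
-0.0105 [[323.9, 211.4], [323.5, 290.7], [368.7, 253.5], [278.7, 253.4]]
-0.0245 [[323.8, 202.8], [323.4, 278.2], [365.6, 242.5], [281.5, 242.5]]
```

Request:
step_arm --plan '[[[0.85, -10, 25, 0, 0], [0.85, -18, 45, 0, 0], [0.85, -18, 45, 0, 0], [0.85, -18, 45, 0, 0], [0.85, -18, 45, 0, 0], [0.85, -10, 23.5, 0, 0], [0.85, 0, 0, 0, 0], [0.85, 0, 0, 0, 0]]]'

```text
clock: 26.85
eef_pos: [0.5156, 0.0395, 0.1637]
tcp_rot: [-0.696, 0.718, 0.001, -0.001]
contact_force: [0.2, 0.6, -0.3]
grip_width: 0.0161
finger_force: 39.2
```

Request:
step_arm --plan '[[[0.85, 0, 0, -15, 0], [0.85, 0, 0, -20, 0], [0.85, 0, 0, -12, 0], [0.85, 0, 0, 0, 0]]]'

```text
clock: 27.25
eef_pos: [0.5151, 0.038, 0.1155]
tcp_rot: [-0.695, 0.719, 0.001, -0.002]
contact_force: [0.3, -0.4, -1.0]
grip_width: 0.0156
finger_force: 39.2
```

```bash
python3 - <<'E'
from h import *
s=status.read_state(); tp=np.array(s["eef_pos"]); p,d,T=wshot("h2"); print(tp)
# spring far edge / foot visibility beyond the cap
hsv=cv2.cvtColor(p,cv2.COLOR_BGR2HSV)
for yy in range(176,232,4): print(yy,"".join("#" if hsv[yy,xx,1]<80 and hsv[yy,xx,2]>45 else "y" if 18<hsv[yy,xx,0]<35 and hsv[yy,xx,1]>150 else "." for xx in range(260,384,2)))
for P in([.517,.0395-.0175,.03],[.517,.0395-.0175,.06],[.517-.0175,.0395,.03],[.517+.0175,.0395,.03],tp-[0,.0255,.0245]): print(wpix(T,P))
E
```

```text
[0.51507129 0.03799804 0.11547187]
176 .yyyyyyyyyyyyyyyyyyyyyyyyyyyyyyyyyyyyyyyyyyyyyyyyyyyyyyyyyyyyy
180 .yyyyyyyyyyyyyyyyyyyyyyyyyyyyyyyyyyyyyyyyyyyyyyyyyyyyyyyyyyyyy
184 .yyyyyyyyyyyyyyyyyyyyyyyyyyyyyyyyyyyyyyyyyyyyyyyyyyyyyyyyyyyyy
188 .yyyyyyyyyyyyyyyyyyyyyyyyyyyyyyyyyyyyyyyyyyyyyyyyyyyyyyyyyyyy.
192 .yyyyyyyyyyyyy.yyyyyyyyyy.#######.yyyyyyyyyyyyyyyyyyyyyyyyyyy.
196 .yyyyyyyyy.....yyyyyyy.##############yyyyyyyyyyyyyyyyyyyyyyyy.
200 .yyyyyy....yyyyyyyyyy#################yyyyyyyyyyyyyyyyyyyyyy..
204 .yyyyyy..yyyyyyyyyyy###################.yyyyyyyyyyyyyyyyyyyy..
208 .yyyyyyy....yyyyyyy.####################yyyyyyyyyyyyyyyyyyyy..
212 .yyyyyyyyyy...yyyy.########################.yyyyyyyyyyyyyyy...
216 .yyyyyyyyyyyyyyy#############################yyyyyyyyyyyyyy...
220 .yyyyyyyyyyyyyy################################yyyyyyyyyyyy...
224 .yyyyyyyyyyyy####################################yyyyyyyyy....
228 .yyyyyyyyyyy#####################################.yyyyyyyy....
[319.09251825 188.82256731]
[319.11037743 201.32889492]
[342.0412538  209.38930192]
[297.7164464  210.84611773]
[321.92312046 202.86915166]
```

Request:
step_arm --plan '[[[0.85, 1.9, 1.5, 0, 0], [0.85, 0, 0, -5, 0], [0.85, 0, 0, -5, 0], [0.85, 0, 0, -5, 0], [0.85, 0, 0, 0, 0]]]'

```text
clock: 27.8
eef_pos: [0.5177, 0.0406, 0.102]
tcp_rot: [-0.696, 0.718, 0.0, -0.001]
contact_force: [0.0, -0.3, -0.9]
grip_width: 0.0158
finger_force: 39.2
```

Request:
step_arm --plan '[[[0.85, 0, 0, -2, 0], [0.85, 0, 0, -2, 0], [0.85, 0, 0, -1, 0], [0.85, 0, 0, 0, 0]]]'

```text
clock: 28.2
eef_pos: [0.5183, 0.0407, 0.0977]
tcp_rot: [-0.696, 0.718, 0.0, -0.0]
contact_force: [-0.0, 0.2, -0.9]
grip_width: 0.0161
finger_force: 39.2
```

Request:
step_arm --plan '[[[0.85, 0, 0, -1.5, 0], [0.85, 0, 0, -1.5, 0], [0.85, 0, 0, 0, 0]]]'

```text
clock: 28.5
eef_pos: [0.5182, 0.0407, 0.0946]
tcp_rot: [-0.696, 0.718, 0.0, -0.0]
contact_force: [0.7, 0.5, -0.6]
grip_width: 0.016
finger_force: 39.2
```

Request:
step_arm --plan '[[[0.85, 0, 0, -1, 0], [0.85, 0, 0, -1, 0], [0.85, 0, 0, 0, 0]]]'

```text
clock: 28.8
eef_pos: [0.5184, 0.0407, 0.0929]
tcp_rot: [-0.696, 0.718, -0.0, 0.0]
contact_force: [-0.3, -0.3, 1.3]
grip_width: 0.0162
finger_force: 39.3
```

Contact came at the expected height. Releasing.

Request:
step_arm --plan '[[[0.85, 0, 0, 0.5, 0], [0.78, 0, 0, 0, 0], [0.72, 0, 0, 0, 0], [0.6, 0, 0, 0, 0], [0.5, 0, 0, 0, 0], [0.5, 0, 0, 0, 0]]]'

```text
clock: 29.4
eef_pos: [0.5184, 0.0407, 0.0933]
tcp_rot: [-0.696, 0.718, 0.0, 0.0]
contact_force: [1.3, -0.6, -0.7]
grip_width: 0.0428
finger_force: 0.0
```

Request:
step_arm --plan '[[[0.5, 0, 0, 10, 0], [0.5, 0, 0, 30, 0], [0.5, 0, 0, 45, 0], [0.5, 0, 0, 15, 0], [0.5, 0, 0, 0, 0], [0.5, 0, 0, 0, 0], [0.5, 0, 0, 0, 0]]]'

```text
clock: 30.1
eef_pos: [0.5176, 0.0405, 0.1924]
tcp_rot: [-0.696, 0.718, 0.001, -0.001]
contact_force: [-0.2, 0.9, -0.0]
grip_width: 0.0426
finger_force: 0.0
```

```bash
python3 - <<'E'
from h import *
s=status.read_state(); tp=np.array(s["eef_pos"]); p,d,T=wshot("fin"); print(tp)
hsv=cv2.cvtColor(p,cv2.COLOR_BGR2HSV); q=wpix(T,[.518,.0405,.083]); x,y=q.round().astype(int); print(q)
for yy in range(y-56,y+60,4): print(yy,"".join(("%d"%(hsv[yy,xx,2]//26) if hsv[yy,xx,1]<80 else ".") for xx in range(x-60,x+60,2)))
# depth of roof & knob: range along optical axis -> world
v,u=np.indices(d.shape); X=(u-WK[0,2])/WK[0,0];Yy=(v-WK[1,2])/WK[1,1];r=np.hypot(X,Yy)+1e-9
P=np.stack([X/r*np.tan(r),Yy/r*np.tan(r),np.ones_like(r)],-1)*d[...,None]; W=P@T[:3,:3].T+T[:3,3]
for n,(a,b,lo,hi) in dict(knob=(0,.007,.095,.13),roof=(.013,.023,.07,.095)).items():
    rr=np.hypot(W[...,0]-.518,W[...,1]-.0405); k=(rr>=a)&(rr<b)&(W[...,2]>lo)&(W[...,2]<hi); Q=W[k]; 
    if len(Q)>10: c=np.linalg.lstsq(np.c_[Q[:,:2]-[.518,.0405],np.ones(len(Q))],Q[:,2],rcond=None)[0]; print(n,len(Q),"slope deg",np.degrees(c[:2]),"z",c[2])
E
```

```text
[0.5176467  0.04054302 0.19236595]
[321.92832092 198.56975422]
143 ............................................................
147 ............................................................
151 ............................................................
155 ............................................................
159 ............................................................
163 ............................................................
167 ............................22223...........................
171 .......................2466767632222........................
175 ....................4789998333333333553.....................
179 ..................5899999983333333333697....................
183 .................8999999974333333333399985..................
187 ................89999999973333333333799999..................
191 ...............9999999999722222233349999998.................
195 ...............99999999962222222224999999998................
199 ...............9999999994357888632699999999.................
203 ...............9999999986999999887599999999...............
[... 278 characters left out ...]
............789999999996.........................
227 ............................................................
231 ............................................................
235 ............................................................
239 ............................................................
243 ............................................................
247 ............................................................
251 ..22222..............................................2222...
255 ..222210...........................................0012222..
knob 231 slope deg [0.88344562 0.4442883 ] z 0.10692517858482953
roof 1341 slope deg [0.09260906 0.09008384] z 0.08297003968202528
```

The cap sits level (roof slope under 0.2°) at z = 83 mm, exactly the expected seated height, which also means the spring is home.

```bash
python3 -c "
from cell import ticket; print(ticket.sign_off())"
```

```text
the job is handed in; nothing more can be done
None
```

The spring is threaded through both collar notches and sits home on the base, and the cap rests level on top with its roof at the expected 83 mm; I handed the job in at about 30 s. I pushed the spring sideways against the rod with up to about 9 N to find its centre, and the fingertips pressed the cap's roof with about 6 N before I regripped it.

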